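# Fetch the gauze roll from behind the bottles in the rack

### The arm

A 6-joint arm with a two-finger parallel gripper is mounted at the origin on a cart in front of the work surface, level with it; the furniture and walls round the work are solid. World frame = base frame: x ahead of the robot, y to its left, z up, the work surface at z = 0. Lengths are in m, angles in degrees, forces in N, time in s.
With the tool pointing down it reaches from about 0.3 to 0.75 m from the base axis. Payload 8.5 kg.
Tool frame: the origin (TCP) lies on the front face of the gripper's body, between the roots of the fingers; the fingertips stand 64 mm ahead of it and the grasp point (between the pads) lies 45 mm ahead of it (bot.tip_reach is the distance from the TCP to the fingertips, in m); z points along the fingers, y is the line along which they close (so a half turn about z gives the same grasp; the last joint's range is limited). The gripper opens to 88 mm and grips with 3 to 60 N. Pads are 18 mm wide; open, the fingers measure 123 mm over their backs; the gripper's body (75 mm by 187 mm) begins 45 mm behind the grasp point.
Start: joints at [-12.336, 21.807, 74.336, -0, 83.858, -12.336], TCP at [0.55, 0, 0.303] pointing down, gripper open.
Joint ranges: [-178.18, 178.18], [-50.72, 133.34], [12.68, 142.11], [-81.47, 261.47], [9.98, 163.14], [-165.26, 165.26]. Speed limits (degrees/s): [136.94, 136.94, 180, 180, 180, 180].

### API

Orientations are given as a 3x3 rotation matrix whose columns are the frame's x, y, z axes.
In Python, from bench import bot, hand, imaging, models gives the robot as it stands. Calls block until the motion is done:
- bot.move_to(position, orientation): joint-space move of the TCP to a pose.
- bot.move_straight(position, velocity=0.15, frame=None, stop_force=None): straight line of the TCP; frame=None keeps the orientation; velocity is the mean speed in m/s. With stop_force (N) it stops when the force on the tool has changed by that much, and returns True; else False.
- bot.move_j(angles): joint-space move.
- hand.ungrasp() and hand.clamp(f_grip=None): open the fingers fully, or close them until they stop; f_grip is the grip in N (None keeps the last).
- bot.dwell(seconds).
- bot.ik(position, orientation): joint angles nearest the present ones, or None.
- bot.observe(): the state.
- imaging.camera(name): name is "scene" or "side" or "wrist"; returns a dict with "color" (420x560x3 uint8, red, green, blue), "fx", "fy", "cx", "cy" (pixels), "k1" (the pictures are not rectified: a ray, as slopes to the right and down, at radius r is drawn at 1 + k1 r^2 times it, then the intrinsics apply), "cam_to_world" (4x4, takes a point from camera to world coordinates); the wrist camera has in their place "hand_eye" (4x4, takes a point from camera to tool coordinates, whose origin is the TCP and whose axes are the flange's). Camera axes: x right, y down, z forward; pixel columns grow to the right and rows downward; lengths in m; the calibration is good to about 2 mm. A picture is of the moment at which its call begins: read the wrist's pose just before it. There is no depth.
A pose or a line that the arm cannot do raises bot.Unreachable and nothing moves.
- bot.sign_off(): hands the job in; it is judged then, once.
Trained networks look in the newest picture that a camera, given by its name, has taken for a name from the list of things; names that differ only in an ending like _2 or _b are one class to them, and where a whole thing is asked for, a point or a joint stands for the part that bears it (a point fixed in the world has none). Each returns a list of dicts, best first, with "score" (0 to 1); they miss things now and then, are a little off and sometimes report something else, mostly with a low value. They report only what shows in the picture. A call takes as long as a camera call. They do not tell look-alikes from the thing itself.
- models.masks_of(camera, thing): "region" (420x560 bool, what is visible of it) and "centre" ([column, row] in pixels, amid what is visible of it).
- models.pinpoint(camera, thing): "centre" ([column, row] in pixels: a listed point, or the origin of a listed thing).
The state is a dict: "t": time; "joint_pos": joint angles; "dq": joint speeds; "tau": joint torques, N m; "tool_pos": TCP position; "ee_rot": TCP orientation; "force": force on the tool from outside, world axes, zero at the start; "torque": the same for the moment, N m; "finger_gap": finger opening in m; "finger_force": force on a finger pad.
Only numpy, scipy, OpenCV 4.12 (cv2) and the standard library are available. Lean on these libraries where they do the work, as an engineer would, in place of code of your own. Each camera call takes 0.05 s, during which the arm holds its last target. There are 200 camera calls.

### The job

I need the gauze roll that stands at the back of one lane of the bottle rack: lift the two bottles standing in front of it in that lane out onto the white enamel tray, then take the gauze roll out and stand it on end in the kidney dish. Once it is there, put the two bottles back upright in the very places in the rack they came from, front one in front; everything else in the rack must end up where it stood, and nothing may be tipped over.

Things in the scene. Friction and masses are not known exactly. Their poses are not given: they have to be found in the camera images.
- rack: grey steel rack, fixed, 195 (x, to its rear) x 168 (y) mm; origin centre of underside. Two lanes along x at y = +40/-40, 66 wide, floor 5 above bench. 3 things in each at x = -63, -9, +46. Front lip 33 high, sides and 14 wide divider 44, back wall (x 95) 24 high; rear pockets (x 18 to 95) 54 wide between cheeks 65 high: grip the rear thing with fingers before and behind it (along x)
- gauze_roll: the thing to fetch: white rolled gauze bandage standing on end, 42 to 45 mm diameter, 55 mm high, under 50 g. Origin: centre of its underside, z up. It stands at the rear of the left or the right lane.
- small_brown: small brown bottle with white cap, 38 mm diameter, 78 mm high, at the rear of the other lane; stays there. Origin: centre of its underside, z up.
- amber_bottle: large brown glass bottle with black cap, 51 mm diameter, 108 mm high, cap 32 mm diameter over the top 17 mm; under 0.3 kg. Origin: centre of its underside, z up. Stands at the front or in the middle of either lane.
- tall_bottle: tall slim clear bottle with white cap, 45 mm diameter, 118 mm high (the tallest), cap 26 mm diameter over the top 16 mm; under 0.3 kg. Origin: centre of its underside, z up. Stands at the front or in the middle of either lane.
- saline_bottle: clear bottle with white cap, 43 mm diameter, 98 mm high, cap 30 mm diameter over the top 17 mm; under 0.3 kg. Origin: centre of its underside, z up. Stands at the front or in the middle of either lane.
- dropper_bottle: brown dropper bottle with long black dropper, 33 mm diameter, 102 mm high: body up to 62 mm, then a black collar 24 mm diameter from 62 to 77 mm, then the rubber bulb, 13 mm diameter; take it by the collar or body; about 0.1 kg. Origin: centre of its underside, z up. Stands at the front or in the middle of either lane.
- tray: white enamelled instrument tray, empty, fixed; 304 (x) x 200 (y) mm, rim 48 mm high, sloping walls; flat floor 7 mm above the bench, about 240 x 145 mm. Origin: centre of its underside, x along its length, z up. To the left or the right of the rack.
- dish: kidney-shaped steel dish, empty, fixed; 108 (x) x 217 (y) mm, rim 35 mm high; floor 4 to 5 mm above the bench, flat about 70 x 130 mm round the origin; straight side at +x, bulging side at -x. Origin: centre of its underside, z up. On the other side of the rack from the tray.
Things that resemble listed ones, but are neither listed nor needed, are in the scene too. Leave any yellow look-alike of the gauze_roll alone.

How it is judged:
By the outcome, as a careful person would: the job done as asked, in the order asked, and still so for the second after the job is handed in, with the robot touching nothing.
It also fails if it takes over 128 s, if anything falls off the work surface, if the arm or the gripper's body presses on something with over 40 N, if the wrist force passes 120 N, or if a joint passes its speed limit or range.

## Working session

There is one attempt and no reset: what is moved stays moved. The work goes in short steps, each a Python script; the robot and the scene stay as the last script left them, time stands still between calls to the robot, and variables do not carry over. Pictures are saved under pics/ and viewed, at most 14 in all, crops included, and the job is handed in when it is done.

```bash
ls; mkdir -p pics
python3 - <<'E'
from bench import bot, hand, imaging, models
import cv2, numpy as np
for n in ["scene","side","wrist"]:
    c=imaging.camera(n); cv2.imwrite(f"pics/{n}0.png",c["color"][:,:,::-1])
    print(n,{k:(np.round(v,4).tolist()) for k,v in c.items() if k!="color"})
    for t in ["rack","gauze_roll","small_brown","amber_bottle","tall_bottle","saline_bottle","dropper_bottle","tray","dish"]:
        print(t,[(np.round(d["centre"]).tolist(),round(d["score"],2)) for d in models.pinpoint(n,t)][:4])
a=[cv2.imread(f"pics/{n}0.png") for n in ["scene","side"]]
o=bot.observe();print(o["t"],o["force"])
E
```

```text
pics
scene {'fx': 535.5538, 'fy': 535.5538, 'cx': 280.447, 'cy': 202.57, 'k1': 0.066, 'cam_to_world': [[0.4801, -0.6638, 0.5735, -0.1378], [-0.8771, -0.3542, 0.3244, -0.3935], [-0.0121, -0.6588, -0.7523, 0.9568], [0.0, 0.0, 0.0, 1.0]]}
rack [([304.0, 218.0], 0.6)]
gauze_roll [([263.0, 266.0], 0.76), ([327.0, 210.0], 0.51)]
small_brown [([299.0, 197.0], 0.84)]
amber_bottle [([304.0, 239.0], 0.84), ([328.0, 212.0], 0.55)]
tall_bottle [([317.0, 222.0], 0.84)]
saline_bottle [([306.0, 238.0], 0.71), ([276.0, 225.0], 0.63)]
dropper_bottle [([283.0, 212.0], 0.58)]
tray [([404.0, 286.0], 0.58)]
dish [([146.0, 179.0], 0.59), ([316.0, 222.0], 0.26)]
side {'fx': 469.6255, 'fy': 469.6255, 'cx': 280.3282, 'cy': 215.5038, 'k1': -0.0761, 'cam_to_world': [[-0.9886, -0.089, 0.1217, 0.3775], [-0.1504, 0.5223, -0.8394, 1.0926], [0.0111, -0.8481, -0.5297, 0.7328], [0.0, 0.0, 0.0, 1.0]]}
rack [([269.0, 218.0], 0.65)]
gauze_roll [([325.0, 226.0], 0.68), ([258.0, 208.0], 0.48)]
small_brown [([249.0, 224.0], 0.43)]
amber_bottle [([289.0, 214.0], 0.85)]
tall_bottle [([271.0, 209.0], 0.87), ([282.0, 226.0], 0.41)]
saline_bottle [([285.0, 226.0], 0.92), ([267.0, 228.0], 0.55)]
dropper_bottle [([267.0, 226.0], 0.49)]
tray []
dish [([274.0, 318.0], 0.63)]
wrist {'fx': 297.0583, 'fy': 297.0583, 'cx': 282.1914, 'cy': 210.0823, 'k1': -0.0657, 'hand_eye': [[0.0008, -0.9658, -0.2594, 0.0674], [1.0, 0.0002, 0.002, 0.0002], [-0.0019, -0.2594, 0.9658, -0.0814], [0.0, 0.0, 0.0, 1.0]]}
rack [([306.0, 220.0], 0.57)]
gauze_roll [([334.0, 242.0], 0.77), ([180.0, 206.0], 0.67)]
small_brown [([348.0, 190.0], 0.75)]
amber_bottle [([259.0, 244.0], 0.65)]
tall_bottle [([298.0, 247.0], 0.74)]
saline_bottle [([259.0, 187.0], 0.77)]
dropper_bottle [([306.0, 186.0], 0.72), ([257.0, 243.0], 0.47)]
tray [([308.0, 215.0], 0.69)]
dish [([300.0, 248.0], 0.22), ([258.0, 243.0], 0.18)]
1.5 [1.14846522 0.00176681 0.74477469]
```

View pics/scene0.png

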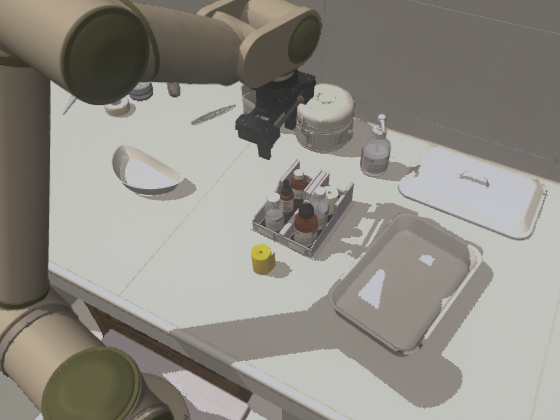

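View pics/side0.png

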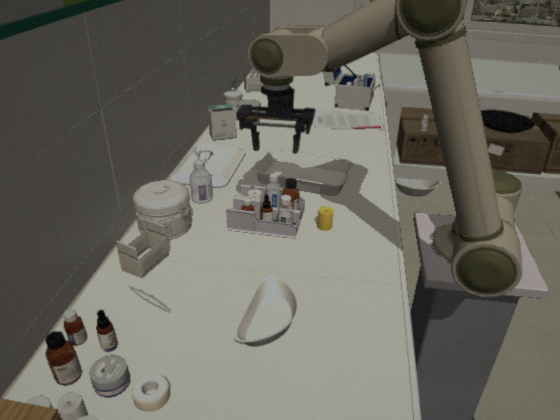

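The scene shows the yellow look-alike at (262,260) in front of the rack, which I'll leave alone. In the rack's right lane amber is in front (305,230), tall in the middle (317,212), and a white roll at the rear (329,197). The dish is at the left (146,175) and the tray at the right (405,285).

```bash
cat > h.py <<'E'
from bench import bot, hand, imaging, models
import cv2, numpy as np
def shot(n):
    o=bot.observe(); c=imaging.camera(n)
    if n=="wrist":
        T=np.eye(4);T[:3,:3]=o["ee_rot"];T[:3,3]=o["tool_pos"];c["cam_to_world"]=T@np.array(c["hand_eye"])
    return c
def K(c): return np.array([[c["fx"],0,c["cx"]],[0,c["fy"],c["cy"]],[0,0,1.]]),np.array([c["k1"],0,0,0.])
def ray(c,uv):
    k,d=K(c);p=cv2.undistortPoints(np.array([[uv]],float),k,d)[0,0]
    T=np.array(c["cam_to_world"]);r=T[:3,:3]@np.array([p[0],p[1],1.]);return T[:3,3],r/np.linalg.norm(r)
def onz(c,uv,z):
    o,r=ray(c,uv);return o+r*(z-o[2])/r[2]
def proj(c,P):
    k,d=K(c);T=np.linalg.inv(np.array(c["cam_to_world"]))
    return cv2.projectPoints(np.array(P,float).reshape(-1,3),cv2.Rodrigues(T[:3,:3])[0],T[:3,3],k,d)[0][:,0]
def tri(rs):
    A=sum(np.eye(3)-np.outer(r,r) for o,r in rs);b=sum((np.eye(3)-np.outer(r,r))@o for o,r in rs)
    return np.linalg.solve(A,b)
E
python3 - <<'E'
from h import *
Z=dict(rack=0,gauze_roll=.005,small_brown=.005,amber_bottle=.005,tall_bottle=.005,saline_bottle=.005,dropper_bottle=.005,tray=0,dish=0)
C={n:shot(n) for n in ["scene","side","wrist"]}
for t,z in Z.items():
    print(t)
    for n,c in C.items():
        print("  ",n,[(np.round(onz(c,d["centre"],z)[:2],3).tolist(),round(d["score"],2)) for d in models.pinpoint(n,t)][:3])
cv2.imwrite("pics/wrist1.png",cv2.resize(C["wrist"]["color"][:,:,::-1],None,fx=1.4,fy=1.4))
cv2.imwrite("pics/crop1.png",cv2.resize(C["scene"]["color"][140:290,230:380,::-1],(600,600),interpolation=2))
E
```

```text
rack
   scene [([0.577, -0.049], 0.87)]
   side [([0.58, -0.044], 0.82)]
   wrist [([0.581, -0.05], 0.92)]
gauze_roll
   scene [([0.621, -0.092], 0.74), ([0.406, -0.035], 0.74)]
   side [([0.408, -0.025], 0.88), ([0.63, -0.1], 0.55)]
   wrist [([0.622, -0.085], 0.91), ([0.415, -0.033], 0.68)]
small_brown
   scene [([0.635, -0.002], 0.76), ([0.5, 0.348], 0.51)]
   side [([0.624, -0.014], 0.56), ([0.497, -0.322], 0.47)]
   wrist [([0.636, -0.005], 0.96)]
amber_bottle
   scene [([0.512, -0.083], 0.93)]
   side [([0.518, -0.085], 0.61)]
   wrist [([0.518, -0.08], 0.65), ([0.584, -0.044], 0.26)]
tall_bottle
   scene [([0.569, -0.079], 0.76)]
   side [([0.57, -0.095], 0.89), ([0.497, 0.356], 0.69)]
   wrist [([0.571, -0.085], 0.75)]
saline_bottle
   scene [([0.526, -0.003], 0.77)]
   side [([0.533, -0.013], 0.69), ([0.498, -0.309], 0.53)]
   wrist [([0.524, -0.004], 0.65)]
dropper_bottle
   scene [([0.574, -0.002], 0.61)]
   side [([0.57, 0.002], 0.67)]
   wrist [([0.574, -0.001], 0.79)]
tray
   scene [([0.507, -0.319], 0.93)]
   side [([0.51, -0.328], 0.76)]
   wrist []
dish
   scene [([0.496, 0.354], 0.95)]
   side [([0.496, 0.356], 0.57)]
   wrist []
```

View pics/wrist1.png

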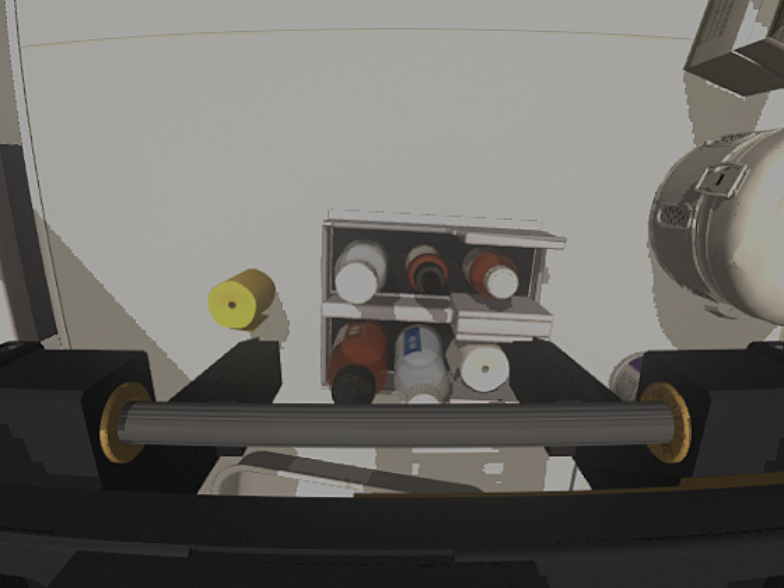

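View pics/crop1.png

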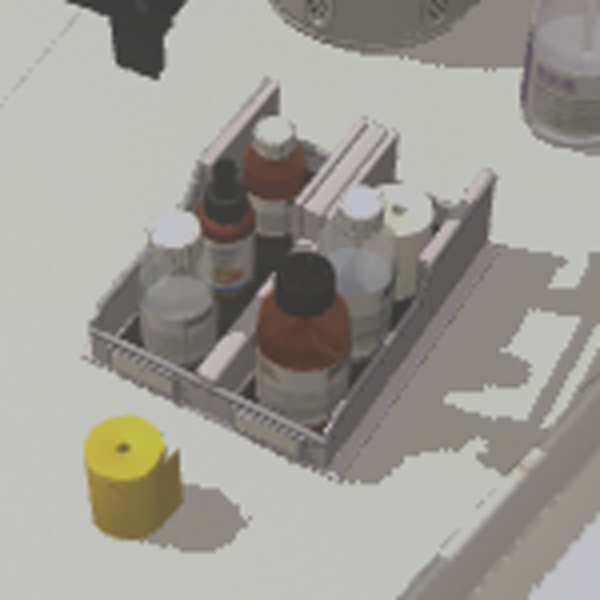

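White roll at the rear of the right lane (wrist view 485,365; crop 405,215) versus the yellow one on the bench (wrist 240,305; crop 125,475). The white one stands in the rack as described, so it is the target. Amber is in front and tall in the middle of that lane. Next I'll fit the rack pose and check it with an overlay.

```bash
cat > fit.py <<'E'
from h import *
from scipy.optimize import least_squares
import json
R={"rack":(0,0,0),"amber_bottle":(-63,-40,5),"tall_bottle":(-9,-40,5),"gauze_roll":(46,-40,5),"saline_bottle":(-63,40,5),"dropper_bottle":(-9,40,5),"small_brown":(46,40,5)}
C={n:shot(n) for n in ["scene","side","wrist"]}
obs=[]
g=np.array([.579,-.048,0])
def W(p,P): 
    P=np.atleast_2d(P)/1000.;c,s=np.cos(p[2]),np.sin(p[2])
    return np.c_[p[0]+c*P[:,0]-s*P[:,1],p[1]+s*P[:,0]+c*P[:,1],P[:,2]]
for n,c in C.items():
    for t,P in R.items():
        for d in models.pinpoint(n,t):
            m=onz(c,d["centre"],P[2]/1000)
            if np.linalg.norm(m-W(g,P)[0])<.03: obs.append((t,P,m,1 if n!="side" else .7)); break
f=lambda p:np.concatenate([(W(p,P)[0]-m)[:2]*w*1000 for t,P,m,w in obs])
s=least_squares(f,g,loss="soft_l1",f_scale=3)
p=s.x; print("rack",p[:2],np.degrees(p[2]),len(obs))
for t,P in R.items():
    if t!="rack": print(t,W(p,P)[0],[np.round((m-W(p,P)[0])[:2]*1000,1).tolist() for tt,_,m,_ in obs if tt==t])
for t,z in(("tray",.048),("dish",.035)):
    for d in models.masks_of("scene",t)[:2]:
        k=np.argwhere(d["region"])[:,::-1]
        h=cv2.convexHull(k.astype(np.int32))[:,0]
        q=np.array([onz(C["scene"],u,z)[:2] for u in h],np.float32)
        print(t,d["score"],cv2.minAreaRect(q*1000),q.min(0),q.max(0))
json.dump(p.tolist(),open("rack.json","w"))
im=C["wrist"]["color"][:,:,::-1].copy()
x,y=97.5,84
for pl in ([(-x,-y,33),(-x,y,33)],[(-x,y,44),(x,y,44)],[(-x,-y,44),(x,-y,44)],[(-x,-7,44),(18,-7,44)],[(-x,7,44),(18,7,44)],[(18,84,65),(x,84,65)]):
    q=proj(C["wrist"],W(p,pl)); cv2.line(im,*[tuple(int(v) for v in a) for a in q],(0,255,0),1)
H=dict(amber_bottle=(108,16),tall_bottle=(118,13),gauze_roll=(55,22),saline_bottle=(98,15),dropper_bottle=(102,6),small_brown=(78,12))
for t,(hh,r) in H.items():
    a=np.linspace(0,6.28,40);P=R[t]
    q=proj(C["wrist"],W(p,np.c_[P[0]+r*np.cos(a),P[1]+r*np.sin(a),0*a+5+hh])); cv2.polylines(im,[q.astype(np.int32)],True,(255,0,255),1)
cv2.imwrite("pics/fit.png",cv2.resize(im[130:320,120:440],None,fx=2.5,fy=2.5,interpolation=2)[:590])
print(bot.observe()["ee_rot"].round(3).tolist())
E
python3 fit.py
```

```text
rack [ 0.58304416 -0.04612582] -3.016979542409197 19
amber_bottle [ 0.51802621 -0.08275457  0.005     ] [[-2.0, -2.6], [-0.4, 1.2]]
tall_bottle [ 0.57195136 -0.08559669  0.005     ] [[3.8, 0.3], [5.0, -5.6], [2.5, 0.3]]
gauze_roll [ 0.62687513 -0.08849145  0.005     ] [[-4.5, -2.4], [-2.0, -21.9], [-3.3, 1.5]]
saline_bottle [ 0.52223676 -0.00286545  0.005     ] [[4.1, -2.6], [5.0, -14.0], [-0.6, 2.7]]
dropper_bottle [ 0.57616191 -0.00570758  0.005     ] [[-4.0, 4.3], [8.7, -8.8], [2.3, 2.5]]
small_brown [ 0.63108568 -0.00860233  0.005     ] [[-12.5, -0.1], [-12.1, 14.7], [3.5, 0.9]]
tray 0.96 ((499.3563232421875, -315.25897216796875), (200.39247131347656, 313.2091979980469), 78.65857696533203) [ 0.33364645 -0.43713424] [ 0.6659429  -0.19472665]
tray 0.59 ((619.2819213867188, -102.08966827392578), (84.82752990722656, 28.22291374206543), 32.01666259765625) [ 0.57609135 -0.11778012] [ 0.6569478  -0.06951652]
dish 0.87 ((494.8053894042969, 353.0951232910156), (218.8377227783203, 115.45999908447266), 83.38362121582031) [0.4345421 0.2425927] [0.560858   0.45785314]
[[-0.0, 1.0, 0.0], [1.0, 0.0, 0.0], [0.0, 0.0, -1.0]]
```

View pics/fit.png

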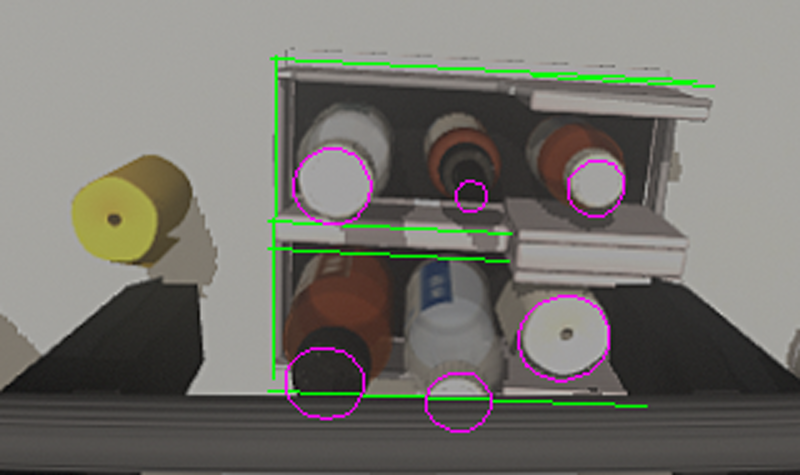

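Overlay agrees to about 3 mm: lip, walls, gauze top (565,337) and small brown cap (596,187) all fit. I'll check clearance to the drum and pump bottle, then move amber.

```bash
cat >> h.py <<'E'
import json
def rot(a):
    a=np.radians(a);return np.array([[-np.sin(a),np.cos(a),0],[np.cos(a),np.sin(a),0],[0,0,-1.]])
def rk(x,y):
    p=json.load(open("rack.json"));c,s=np.cos(p[2]),np.sin(p[2]);x/=1000;y/=1000
    return np.array([p[0]+c*x-s*y,p[1]+s*x+c*y])
L=bot.tip_reach
def tip(xy,z): return np.array([xy[0],xy[1],z+L])
def go(xy,z,a): bot.move_to(tip(xy,z),rot(a))
def line(xy,z,v=.15,sf=None): return bot.move_straight(tip(xy,z),velocity=v,stop_force=sf)
def st(s=""):
    o=bot.observe();print(s,"t",round(o["t"],1),"tip",(o["tool_pos"]-[0,0,L]).round(4),"gap",round(o["finger_gap"],4),"F",o["force"].round(1),"ff",round(o["finger_force"],1))
SP=dict(amber=(rk(-63,-40),66,-48,np.array([.446,-.307])),tall=(rk(-9,-40),72,-48,np.array([.562,-.330])))
E
python3 - <<'E'
from h import *
c=shot("scene")
print("L",L,"pump base",onz(c,(375,174),0),"drum front",onz(c,(318,147),0),onz(c,(300,130),0),"gauze",rk(46,-40))
xy,h,a,_=SP["amber"]
go(xy,.17,a); st(); line(xy,h/1000,.12,15); st("down")
hand.clamp(25); st("grip"); line(xy,h/1000+.02,.1); st("lifted")
c=imaging.camera("side"); w=imaging.camera("wrist")
cv2.imwrite("pics/g1.png",np.hstack([cv2.resize(c["color"][120:260,190:340,::-1],(450,420)),w["color"][:,100:450,::-1]]))
E
```

```text
L 0.064 pump base [ 0.78448744 -0.1425101   0.        ] drum front [ 8.06542635e-01  2.51205114e-02 -1.11022302e-16] [0.84388093 0.09719368 0.        ] gauze [ 0.62687513 -0.08849145]
 t 5.0 tip [ 0.5183 -0.0826  0.1705] gap 0.0879 F [0.4 1.1 0.7] ff 0.0
down t 6.0 tip [ 0.5184 -0.0827  0.0667] gap 0.0881 F [ 0.2 -0.3  0.9] ff 0.0
grip t 6.7 tip [ 0.5181 -0.0828  0.0661] gap 0.0487 F [-0.3 -0.1 -0.5] ff 25.0
lifted t 7.1 tip [ 0.518  -0.0827  0.086 ] gap 0.0484 F [-0.7  0.4 -1.7] ff 25.0
```

View pics/g1.png

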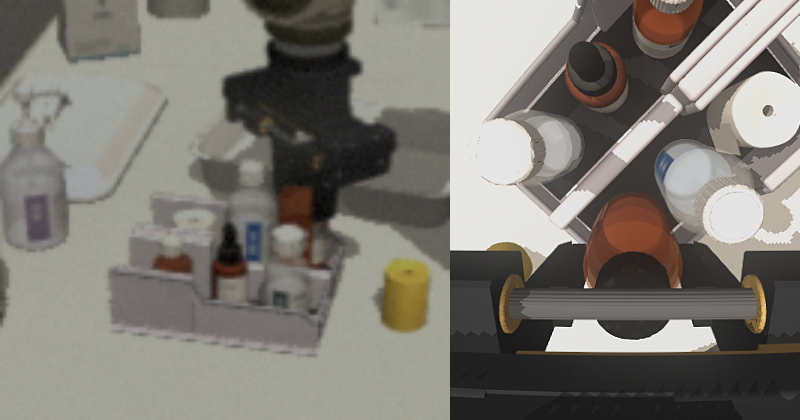

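Amber is held and lifted, seen between the fingers at (640,280), with its neighbours undisturbed. On to the tray, then tall.

```bash
cat > s2.py <<'E'
from h import *
def put_tray(n):
    xy,h,a,t=SP[n]
    line(xy,.20,.2); line(t,.20,.25); line(t,(h+2+12)/1000,.2); r=line(t,(h+2)/1000,.04,6); st(f"placed {n} {r}")
    hand.ungrasp(); line(t,.20,.25)
put_tray("amber")
xy,h,a,t=SP["tall"]
go(xy,.20,a); line(xy,.09,.2,15); line(xy,h/1000,.1,10); st("down"); hand.clamp(25); st("grip")
line(xy,h/1000+.02,.1); st("lift"); put_tray("tall")
c=shot("scene"); cv2.imwrite("pics/t1.png",cv2.resize(c["color"][140:360,230:490,::-1],None,fx=2.5,fy=2.5))
for n in("amber_bottle","tall_bottle"): print(n,[(onz(c,d["centre"],.007)[:2].round(3),round(d["score"],2)) for d in models.pinpoint("scene",n)][:2])
st()
E
python3 s2.py
```

```text
placed amber False t 10.2 tip [ 0.446 -0.307  0.068] gap 0.049 F [ 0.1  0.5 -1.8] ff 25.0
down t 13.6 tip [ 0.5721 -0.0857  0.0726] gap 0.0882 F [-0.1 -0.3 -0.8] ff 0.0
grip t 14.4 tip [ 0.572  -0.0856  0.072 ] gap 0.0437 F [-0.4 -0.3  0.4] ff 25.0
lift t 14.7 tip [ 0.5719 -0.0856  0.092 ] gap 0.0433 F [-0.3 -0.2 -1.4] ff 25.0
placed tall False t 17.7 tip [ 0.562 -0.33   0.074] gap 0.0433 F [-0.1 -0.8 -1.1] ff 25.0
amber_bottle [(array([ 0.439, -0.307]), 0.61)]
tall_bottle [(array([ 0.558, -0.329]), 0.57), (array([ 0.505, -0.316]), 0.51)]
 t 19.3 tip [ 0.5617 -0.3298  0.1978] gap 0.0877 F [ 0.  -0.6  0. ] ff 0.0
```

View pics/t1.png

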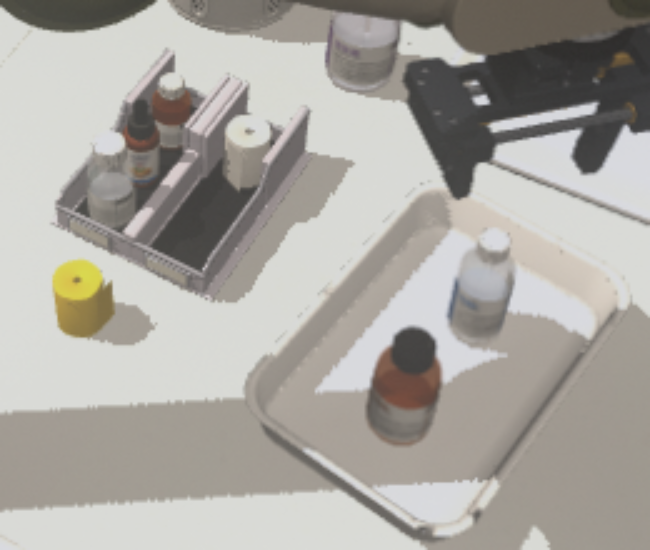

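Both stand upright in the tray at (405,385) and (483,285). The white gauze roll is uncovered at (248,150). Now the gauze.

```bash
cat > s3.py <<'E'
from h import *
xy=rk(46,-40); d=np.array([.496,.354]); h=.042
go(xy,.20,-3); line(xy,.10,.2,15); line(xy,h,.1,8); st("down"); hand.clamp(10); st("grip")
line(xy,.20,.2); st("lift"); line(d,.20,.3); line(d,h+.012,.2); r=line(d,h+.001,.04,5); st(f"placed {r}")
hand.ungrasp(); line(d,.20,.25)
c=shot("scene"); s=imaging.camera("side")
f=lambda i:cv2.resize(i[:,:,::-1],(400,400))
cv2.imwrite("pics/d1.png",np.hstack([f(c["color"][120:280,90:390]),f(s["color"][170:370,180:380])]))
for x in models.pinpoint("scene","gauze_roll"): print(onz(c,x["centre"],.005)[:2].round(3),round(x["score"],2))
st()
E
python3 s3.py
```

```text
down t 21.6 tip [ 0.6272 -0.0886  0.0427] gap 0.0881 F [-0.4  0.3 -0.3] ff 0.0
grip t 22.4 tip [ 0.6269 -0.0885  0.042 ] gap 0.041 F [0.3 1.  1.1] ff 10.0
lift t 23.4 tip [ 0.6265 -0.0884  0.1987] gap 0.0413 F [-0.  -0.9 -0.7] ff 10.0
placed False t 26.4 tip [0.496  0.354  0.0429] gap 0.0411 F [-0.2  0.1  0.6] ff 10.0
[0.491 0.352] 0.87
[ 0.401 -0.04 ] 0.78
 t 28.1 tip [0.4957 0.3538 0.1982] gap 0.0883 F [-0.8 -0.  -0.2] ff 0.0
```

View pics/d1.png

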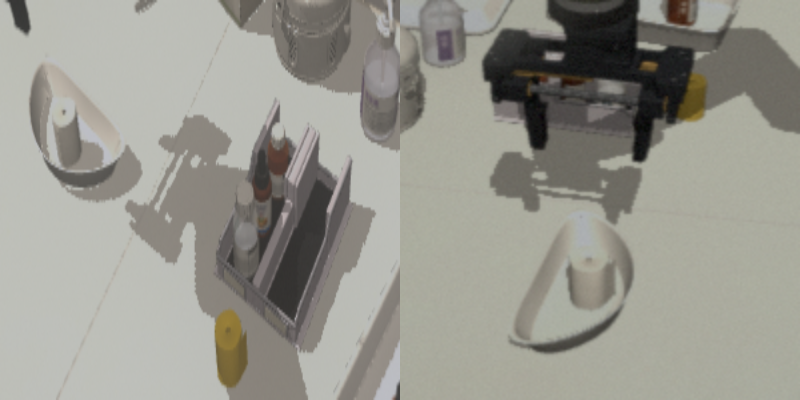

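The gauze roll stands on end in the dish (scene crop 65,130). Next the bottles go back: tall first, then amber.

```bash
cat > s4.py <<'E'
from h import *
for n in("tall","amber"):
    xy,h,a,t=SP[n]
    go(t,.20,a); line(t,.09,.2,15); line(t,(h+2)/1000,.1,10); hand.clamp(25); st("grip "+n)
    line(t,.20,.2); line(xy,.20,.25); line(xy,h/1000+.055,.2,15); 
    r=line(xy,h/1000+.01,.08,8); st(f"low {r}")
    if r: break
    r=line(xy,h/1000+.0005,.03,6); st(f"placed {n} {r}")
    hand.ungrasp(); line(xy,.20,.25)
else:
    bot.move_to([.50,.05,.38],rot(0))
c=shot("scene"); w=shot("wrist")
cv2.imwrite("pics/f1.png",cv2.resize(c["color"][110:290,90:370,::-1],None,fx=2.8,fy=2.8))
cv2.imwrite("pics/f2.png",cv2.resize(w["color"][:,:,::-1],None,fx=1.4,fy=1.4))
P=dict(amber_bottle=(-63,-40),tall_bottle=(-9,-40),saline_bottle=(-63,40),dropper_bottle=(-9,40),small_brown=(46,40))
for n,p in P.items(): print(n,rk(*p).round(3),[[onz(k,x["centre"],.005)[:2].round(3).tolist() for x in models.pinpoint(m,n)][:2] for m,k in(("scene",c),("wrist",w))])
st()
E
python3 s4.py
```

```text
grip tall t 32.3 tip [ 0.5619 -0.3299  0.074 ] gap 0.0433 F [-1.2 -0.1  2. ] ff 25.0
low False t 35.4 tip [ 0.5722 -0.0857  0.0825] gap 0.0427 F [ 0.8 -0.9 -2. ] ff 25.0
placed tall True t 35.7 tip [ 0.5726 -0.0859  0.0755] gap 0.0435 F [ 1.1 -1.   4. ] ff 25.0
grip amber t 39.9 tip [ 0.446  -0.307   0.0681] gap 0.0484 F [ 0.1 -0.3  0.4] ff 25.0
low False t 43.1 tip [ 0.5183 -0.0828  0.0765] gap 0.0487 F [-0.2 -0.  -2.2] ff 25.0
placed amber True t 43.4 tip [ 0.5183 -0.083   0.0694] gap 0.0484 F [-0.3 -1.2  1.9] ff 25.0
amber_bottle [ 0.518 -0.083] [[[0.52, -0.085]], [[0.521, -0.086], [0.577, -0.003]]]
tall_bottle [ 0.572 -0.086] [[[0.57, -0.084]], [[0.575, -0.088]]]
saline_bottle [ 0.522 -0.003] [[[0.528, -0.011]], [[0.522, -0.004]]]
dropper_bottle [ 0.576 -0.006] [[], [[0.576, 0.0], [0.522, -0.002]]]
small_brown [ 0.631 -0.009] [[[0.626, -0.01]], [[0.638, -0.004]]]
 t 46.1 tip [0.5    0.0499 0.316 ] gap 0.0881 F [ 0.5 -0.2 -0.3] ff 0.0
```

View pics/f1.png

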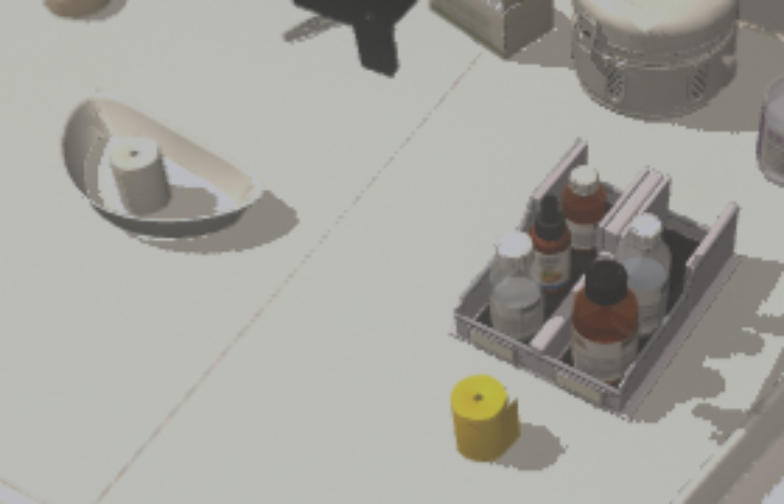

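View pics/f2.png

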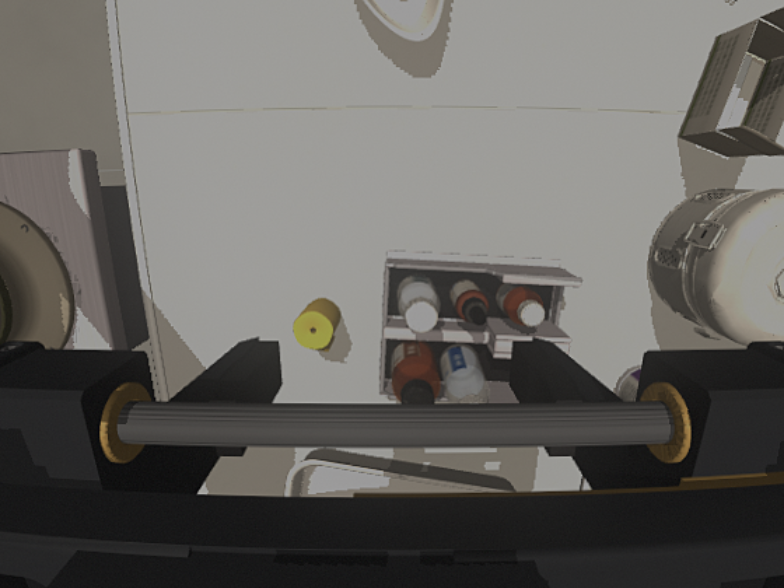

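Final pictures: amber (605,320) is in front of tall (643,275), both upright in the right lane. The left lane is unchanged, the gauze stands in the dish (140,175), and the tray is empty. Handing in.

```bash
python3 -c "
from h import *
print(bot.sign_off())"
```

```text
the job is handed in; nothing more can be done
None
```

The job is handed in: the gauze roll stands on end in the kidney dish, the amber and tall bottles are back upright within about 4 mm of where they stood by the cameras (amber in front), and the rest of the rack looks unmoved at about 46 s on the clock.

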